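Take a control unit apart for board rework

ROBOT

A 6-joint arm with a two-finger parallel gripper is mounted at the origin on the work surface. World frame = base frame: x ahead of the robot, y to its left, z up, the work surface at z = 0. Lengths are in m, angles in rad, forces in N, time in s.
With the tool pointing down it reaches from about 0.35 to 0.85 m from the base axis. Payload 8.1 kg.
Tool frame: the origin (TCP) lies midway between the tips of the shut fingers; the grasp point (between the pads) lies 19 mm behind it; z points along the fingers, y is the line along which they close (so a half turn about z gives the same grasp; the last joint's range is limited). The gripper opens to 93 mm and grips with 3 to 60 N. Pads are 15 mm wide; open, the fingers measure 128 mm over their backs; the gripper's body (75 mm by 188 mm) begins 65 mm behind the grasp point.
Start: joints at [1.047, 0.13, 1.488, -0, 1.523, -0.085], TCP at [0.255, 0.543, 0.219] pointing down, gripper open.
Joint ranges: [-2.96, 2.96], [-0.89, 2.26], [0.02, 2.5], [-1.34, 4.48], [0, 2.73], [-2.66, 2.66]. Speed limits (rad/s): [2.39, 2.39, 2.79, 3.14, 3.14, 3.14].

INTERFACE

Orientations are given as a rotation vector (axis times angle).
In Python, from plant import robot, cams gives the robot as it stands. The module is installed in compiled form; this text tells all that it offers.
- The arm moves only by the tool play_rows, never from a script. Its arguments are lists of equal length, an entry for each row: "slide": the shift along the tool's x, y, z scaled (see below), a list of three; "twist": the turn, a rotation vector about the tool's x, y, z scaled (see below), a list of three. A call has exactly 8 rows; each row shifts and turns the commanded pose from where the row before left it, along the tool's axes as they then stand; what a row does not reach is not made up. The controller multiplies each number of a shift by 25 cm and each number of a turn by 60 degrees. A row lasts 1/10 s, in which the tool goes at most 50 mm and 8.59 degrees, less where a joint would pass 70% of its speed; a pose out of reach is approached as far as the arm can. A call with a number of a shift or a turn outside -1 to 1 is refused whole. A call with a gripper value outside its range is refused whole. "fingers" is the closure, from -1 (fully open) to 1 (shut), set as the call begins (left out, the last holds). The fingers move at their own pace and stop on an object; "force" is the grip in N (left out, the last holds). Time passes only in rows, so rows that do not move let the fingers close, or fill a call up. It gives the time, the measured TCP pose, the force, the opening and the grip force at its end, in the units of the state.
- robot.read_state(): the state, without advancing time (a new reading comes with each control period).
- cams.read_camera(name): name is "scene" or "top"; returns (picture, depth): 384x512x3 uint8, red, green, blue; 384x512 float32, m along the optical axis (not along the pixel's ray), 0 where there is no reading.
- cams.get_calibration(name): a dict with "fx", "fy", "cx", "cy" (pixels), "world_from_camera" (4x4, takes a point from camera to world coordinates). Camera axes: x right, y down, z forward; pixel columns grow to the right and rows downward; lengths in m; the calibration is good to about 2 mm. A picture is of the moment at which its call begins. get_calibration takes no time and is no camera call.
- robot.close_job(): hands the job in; it is judged then, once.
The state is a dict: "t": time; "q": joint angles; "dq": joint speeds; "joint_torque": joint torques, N m; "tool_pos": TCP position; "orientation": TCP orientation; "force": force on the tool from outside, world axes, zero at the start; "wrist_torque": the same for the moment, N m; "opening": finger opening in m; "gripper_force": force on a finger pad.
Only numpy, scipy, OpenCV 4.12 (cv2) and the standard library are available. Lean on these libraries where they do the work, as an engineer would, in place of code of your own. Each camera call takes 0.05 s, during which the arm holds its last target. There are 200 camera calls.

TASK

The small control unit stacked on the bench has had its screws taken out and must come apart for rework: lay the fan in the dark grey plastic bin, the heatsink in the shallow steel cleaning tray, the processor board across the preheater's two support bars (midway along them, centred over the gap and square to them), and the base board on the middle of the black antistatic mat with its long side along the mat's long side. Everything ends lying flat and the right way up, set down gently and not dropped. Leave the screw dish and the solvent bottle where they stand.

Things in the scene. Friction and masses are not known exactly. Their poses are not given: they have to be found in the camera images.
- fan_center (a point): Top of the stack: black square cooling fan, 30 x 30 mm, 10 mm high, 16 g. The point is its centre, half-way up; z is up, x and y square to its sides and, at first, roughly along the axes of the parts below. It lies flat on the heatsink's fins. Grip it by two opposite sides.
- heatsink_center (a point): Second: aluminium finned heatsink, 46 mm (x) by 36 mm (y), 14 mm high, flat sides, about 60 g. The point is its centre, half-way up; z is up (fins). At first it lies on the processor board's chip, its underside 2 mm above that board's surface and above the tops of the base board's terminal blocks.
- cpu_board_center (a point): Third: processor board, dark green, 62 mm (x) by 42 mm (y), 12 mm high over the chip on its top (board surface 10 mm above its underside), 45 g. It stands on two black socket strips running along y, flush with its x ends: end faces 62 mm apart, 10 mm high, best to grip. Point: centre, 6 mm above the underside; z up. At first loose on the base board, 4 mm from each terminal block, x axes parallel.
- base_board_center (a point): Bottom: base board, dark green, 110 mm (x) by 68 mm (y), 18 mm high, 90 g, on four 6 mm feet; board surface 8 mm above its underside. Grey terminal blocks (44 mm along x, 9 mm deep, 8 to 18 mm above the underside) sit mid-way on both long sides, flush with the edge: outer faces 68 mm apart along y, the place to grip. Point: centre, 9 mm above the underside; z up. At first on the bench.
- fan_bin: Place for the fan: open-topped dark grey plastic bin, deeper than the tray, fixed, 115 mm along its x, 130 mm along its y, 30 mm high, walls and floor 3 mm thick. Origin at the centre of its underside (bench level), z up.
- steel_tray: Place for the heatsink: shallow bright steel tray, fixed, 106 mm (x) by 140 mm (y) with a rim lip 6 mm wider all round, 14 mm high, walls and floor 2.5 mm thick. Origin at the centre of its underside (bench level), z up.
- preheater_bars (a point): Place for the processor board: two flat aluminium bars over the white plate of the preheater (fixed dark box 240 x 260 mm), along its y, 24 mm wide, centred at x = +-27 mm. Point: middle of the bars, level with their tops, 92 mm above the bench. One socket strip stands on each bar. Knobs 12 mm high at y = +-108 mm; a post with a clamp, 120 mm above the point, at x = 104, y = 85 mm, its arm to +y.
- mat: Place for the base board: thin black rubber antistatic mat, fixed, 100 mm along its x, 140 mm along its y (its long side), 3 mm thick, with a small steel stud in one corner. Origin at the centre of its underside (bench level), z up.
- screw_dish: Leave alone: loose round steel dish with the unit's screws in it, 96 mm across the rim, 20 mm high, 250 g, among the places. Origin at the centre of its underside.
- solvent_bottle_center (a point): Leave alone: loose white solvent pump bottle with a steel top, 56 mm across, 118 mm tall, standing on the bench. The point is its centre, 59 mm above the bench.

How it is judged:
At the end, for the whole second after the job is handed in: Fan flat on the bin's floor; heatsink flat, fins up, on the steel tray's floor; processor board upright on both bars, within 12 mm of their middle and 0.2 rad of square; base board upright on the mat, within 15 mm of its middle, long sides within 0.2 rad of parallel; all released and at rest (x of fan_center in the frame of fan_bin between -0.05 and 0.05 m and y of fan_center in the frame of fan_bin between -0.057 and 0.057 m and z of fan_center in the frame of fan_bin below 0.012 m and angle between fan_center's own z axis and vertical below 0.15 rad and x of heatsink_center in the frame of steel_tray between -0.047 and 0.047 m and y of heatsink_center in the frame of steel_tray between -0.064 and 0.064 m and z of heatsink_center in the frame of steel_tray below 0.0135 m and angle between heatsink_center's own z axis and vertical below 0.1 rad and horizontal distance between cpu_board_center and preheater_bars below 0.012 m and z of cpu_board_center in the frame of preheater_bars between 0.002 and 0.01 m and angle between the x axis of cpu_board_center and the x axis of preheater_bars, either way round below 0.2 rad and angle between each of cpu_board_center, base_board_center's own z axis and vertical below 0.08 rad and horizontal distance between base_board_center and mat below 0.015 m and z of base_board_center in the frame of mat below 0.015 m and angle between the x axis of base_board_center and the y axis of mat, either way round below 0.2 rad and linear speed of each of fan, heatsink, cpu_board, base_board below 0.02 m/s); the robot touches nothing.
It fails at once if a part of the unit is dropped (moves faster than 0.7 m/s, as after a fall of 25 mm, with no finger on it) ((linear speed of fan above 0.7 m/s and contact force between the fingers and fan below 0.05 N) or (linear speed of heatsink above 0.7 m/s and contact force between the fingers and heatsink below 0.05 N) or (linear speed of cpu_board above 0.7 m/s and contact force between the fingers and cpu_board below 0.05 N) or (linear speed of base_board above 0.7 m/s and contact force between the fingers and base_board below 0.05 N)).
It fails at once if the screw dish is pushed more than 20 mm away (distance of screw_dish from where it was at the start of the episode above 0.02 m).
It fails at once if the solvent bottle is pushed more than 20 mm away or tipped (distance of solvent_bottle_center from where it was at the start of the episode above 0.02 m or angle between solvent_bottle_center's own z axis and vertical above 0.3 rad).
It also fails if it takes over 118 s, if anything falls off the work surface, if the arm or the gripper's body presses on something with over 40 N, if the wrist force passes 120 N, or if a joint passes its speed limit or range.

## Working session

There is one attempt and no reset: what is moved stays moved. The work goes in short steps, Python scripts to look and compute and a tool call to move; the robot and the scene stay as the last step left them, time stands still between calls to the robot, and variables do not carry over. Pictures are saved under pics/ and viewed, at most 14 in all, crops included, and the job is handed in when it is done.

Besides the shell and the picture viewer there is one more tool, called after ">>>" as name(argument=value, ...) on one line, values as JSON. play_rows: Moves the arm, as the interface text tells. Shifts and turns lie within -1 to 1; 1 stands for 25 cm of shift or 60 degrees of turn. Its arguments: {"type":"object","properties":{"slide":{"type":"array"},"twist":{"type":"array"},"fingers":{"type":"number"},"force":{"type":"number"}},"required":["slide","twist"]}

```bash
mkdir -p pics; cat > h.py <<'E'
import numpy as np, cv2
from plant import robot, cams
def snap(name):
    im,d=cams.read_camera(name); np.savez('last_%s.npz'%name,im=im,d=d); return im,d
def cloud(name,d):
    c=cams.get_calibration(name); v,u=np.mgrid[:384,:512]
    P=np.stack([(u-c['cx'])/c['fx']*d,(v-c['cy'])/c['fy']*d,d],-1)
    T=np.array(c['world_from_camera']); return P@T[:3,:3].T+T[:3,3]
def save(im,fn,crop=None,s=1):
    if crop: u0,v0,u1,v1=crop; im=im[v0:v1,u0:u1]
    cv2.imwrite(fn,cv2.resize(im[...,::-1],None,fx=s,fy=s,interpolation=cv2.INTER_CUBIC))
E
python3 - <<'E'
from h import *
for n in('scene','top'):
    im,d=snap(n); save(im,'pics/%s0.png'%n,s=1.5); print(n,cams.get_calibration(n))
print(robot.read_state())
E
```

```text
scene {'fx': 423.7687051691743, 'fy': 423.7687051691743, 'cx': 249.42806186310463, 'cy': 194.11793082387865, 'world_from_camera': array([[-0.14649057,  0.80006695, -0.58175028,  1.22260045],
       [ 0.9891688 ,  0.12397584, -0.07858169,  0.14622503],
       [ 0.00925237, -0.58696071, -0.80956255,  0.96003226],
       [ 0.        ,  0.        ,  0.        ,  1.        ]])}
top {'fx': 379.3810026879505, 'fy': 379.3810026879505, 'cx': 247.6775797529842, 'cy': 194.15513531700586, 'world_from_camera': array([[ 0.10188766, -0.97391429,  0.20275566,  0.39141982],
       [-0.99479214, -0.10030948,  0.01807203,  0.03446827],
       [ 0.0027377 , -0.20354106, -0.97906258,  1.04752129],
       [ 0.        ,  0.        ,  0.        ,  1.        ]])}
{'t': 0.1, 'q': array([ 1.04659755e+00,  1.31109907e-01,  1.48915780e+00,  1.16630887e-05,
        1.52301429e+00, -8.54065427e-02]), 'dq': array([ 0.00023772, -0.00165159, -0.0021166 , -0.00146608,  0.00103567,
       -0.00033887]), 'joint_torque': array([ 1.53116438e-03, -5.61336422e+01, -4.93098092e+01,  7.69691099e-02,
        2.90594070e-02, -2.42563038e-05]), 'tool_pos': array([0.25462799, 0.54272063, 0.21768477]), 'orientation': array([-6.83624921e-01, -3.06577885e+00,  2.52539827e-03]), 'force': array([-0.16674591, -0.72434699, -0.09445851]), 'wrist_torque': array([-0.04176055,  0.04640166,  0.01390537]), 'gripper_force': 0.0, 'opening': 0.09309059755803568}
```

View pics/top0.png

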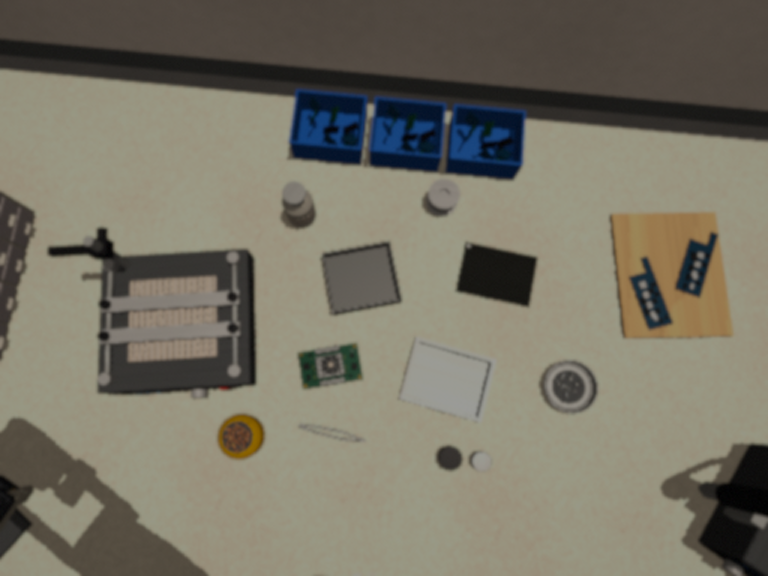

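View pics/scene0.png

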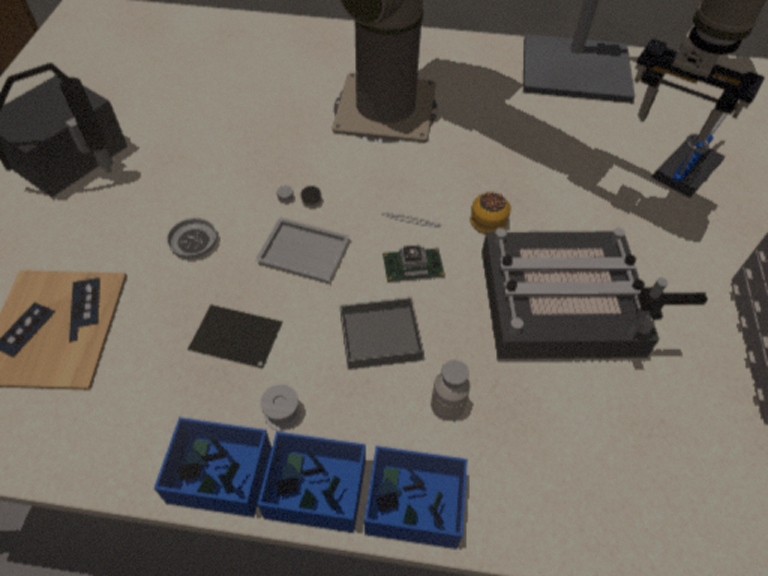

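The top view (at 1.5x) shows the stack at (330,366), bin at (361,278), tray at (446,379), mat at (497,274), bars at about (172,317), bottle at (297,205) and dish at (568,387). Next I'll enlarge these.

```bash
python3 - <<'E'
from h import *
t=np.load('last_top.npz')['im']; s=np.load('last_scene.npz')['im']
a=cv2.resize(t[220:268,190:250],None,fx=10,fy=10,interpolation=cv2.INTER_CUBIC)
b=cv2.resize(s[155:195,245:305],None,fx=10,fy=10,interpolation=cv2.INTER_CUBIC)
a=np.clip(a*1.5,0,255).astype('uint8'); b=np.clip(b*1.5,0,255).astype('uint8')
save(a,'pics/c1.png');save(b,'pics/c2.png')
save(np.clip(t[150:290,60:364]*1.3,0,255).astype('uint8'),'pics/c3.png',s=2.6)
E
```

```text
(no output)
```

View pics/c1.png

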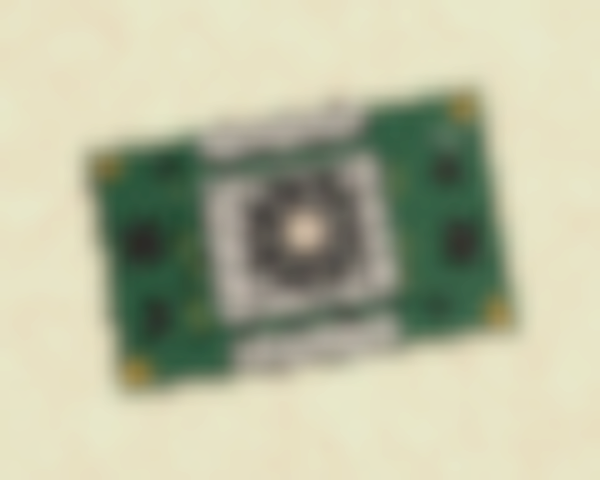

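View pics/c2.png

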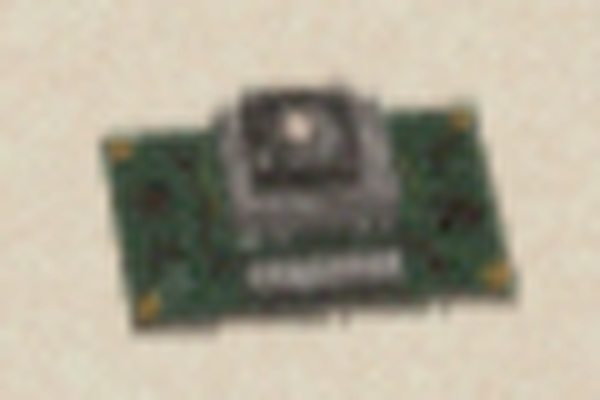

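View pics/c3.png

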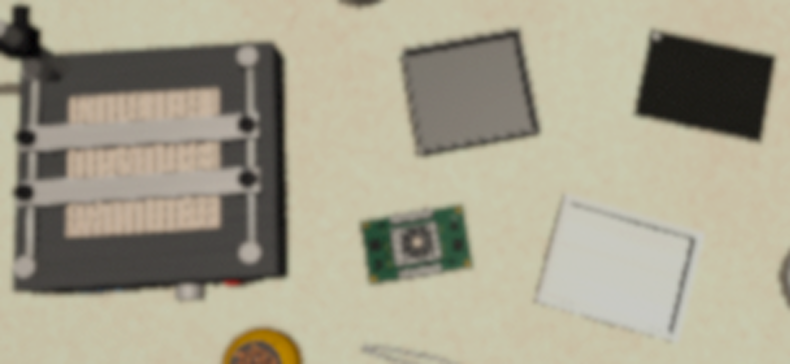

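Crops: base board corners in c1 are (90,152), (477,90), (517,325), (125,388), with the fan centred near (303,232). In c3 the bin, mat, tray and the four bar knobs (26,136), (247,124), (247,178), (24,191) are clear. I'll convert these to world positions.

```bash
cat >> h.py <<'E'
def px(name,uv,z):
    c=cams.get_calibration(name);T=np.array(c['world_from_camera']);uv=np.atleast_2d(np.array(uv,float))
    r=np.c_[(uv[:,0]-c['cx'])/c['fx'],(uv[:,1]-c['cy'])/c['fy'],np.ones(len(uv))]@T[:3,:3].T
    return (T[:3,3]+r*((z-T[2,3])/r[:,2])[:,None])
def rect(P):
    P=P[:,:2];c=P.mean(0);a=(P[1]-P[0]+P[2]-P[3])/2;b=(P[3]-P[0]+P[2]-P[1])/2
    return 'c %s  a %.1fmm %.1fdeg  b %.1fmm %.1fdeg'%(c.round(4),1e3*np.hypot(*a),np.degrees(np.arctan2(a[1],a[0])),1e3*np.hypot(*b),np.degrees(np.arctan2(b[1],b[0])))
E
python3 - <<'E'
from h import *
def f(l,o,s): return (np.array(l)+.5)/s-.5+np.array(o)
A=lambda l:f(l,(190,220),10); B=lambda l:f(l,(245,155),10); C=lambda l:f(l,(60,150),2.6)
r=lambda n,k,p,z: print(n,k,rect(px(k,p,z)))
r('base','top',A([(90,152),(477,90),(517,325),(125,388)]),.008)
r('base','scene',B([(104,138),(473,97),(517,298),(135,330)]),.007)
r('hs','top',A([(208,180),(376,152),(402,290),(222,325)]),.034)
r('fan','top',A([(248,180),(350,165),(365,275),(262,293)]),.044)
r('fan','scene',B([(243,88),(352,92),(357,187),(253,190)]),.044)
print('fanhub top',px('top',A([(303,232)]),.044),'scene',px('scene',B([(297,124)]),.044))
r('bin','top',C([(403,50),(518,30),(539,133),(420,155)]),.03)
r('mat','top',C([(652,30),(775,58),(762,140),(636,114)]),.003)
r('tray','top',C([(566,196),(700,236),(676,340),(536,302)]),.014)
r('bars','top',C([(26,136),(247,124),(247,178),(24,191)]),.102)
# scene check (1.5x view)
S=lambda l:f(l,(0,0),1.5)
r('bars','scene',S([(507,261),(634,258),(640,286),(511,288)]),.102)
r('bin','scene',S([(340,305),(413,298),(424,360),(346,367)]),.03)
r('mat','scene',S([(210,305),(282,321),(263,368),(189,345)]),.003)
r('tray','scene',S([(278,218),(350,239),(329,283),(258,262)]),.014)
# depth checks
for k in('top','scene'):
    z=np.load('last_%s.npz'%k);P=cloud(k,z['d'])
    m=(np.abs(P[...,0]-.445)<.06)&(np.abs(P[...,1]-.11)<.12)&(P[...,2]>.036)&(P[...,2]<.06)
    print(k,m.sum(),P[m].mean(0) if m.any() else 0, P[m].max(0) if m.any() else 0)
P=cloud('top',np.load('last_top.npz')['d'])
for n,(u,v) in dict(bin=(240,185),tray=(297,252),mat=(331,182),bar1=(112,200),bar2=(112,221),box=(90,240),bench=(200,280)).items(): print(n,P[v,u].round(4))
E
```

```text
base top c [0.4627 0.1153]  a 107.2mm -75.1deg  b 64.8mm -164.2deg
base scene c [0.4627 0.1177]  a 109.2mm 105.9deg  b 72.3mm 14.9deg
hs top c [0.4613 0.1134]  a 46.8mm -73.9deg  b 37.8mm -165.2deg
fan top c [0.4629 0.1118]  a 27.3mm -75.0deg  b 29.5mm -165.9deg
fan scene c [0.4658 0.114 ]  a 29.8mm 98.5deg  b 35.6mm 9.8deg
fanhub top [[0.46182622 0.11251858 0.044     ]] scene [[0.46066755 0.11227419 0.044     ]]
bin top c [0.6261 0.0756]  a 125.9mm -73.7deg  b 114.9mm -163.8deg
mat top c [ 0.6658 -0.1783]  a 137.7mm -96.8deg  b 95.1mm 173.7deg
tray top c [ 0.4589 -0.0977]  a 146.6mm -100.0deg  b 112.1mm 169.8deg
bars top c [0.5113 0.3878]  a 214.5mm -80.8deg  b 53.6mm -171.0deg
bars scene c [0.5156 0.393 ]  a 220.7mm 100.2deg  b 59.4mm 6.1deg
bin scene c [0.6371 0.0794]  a 131.3mm 105.0deg  b 127.1mm 14.7deg
mat scene c [ 0.6647 -0.1752]  a 139.7mm 82.0deg  b 93.7mm -6.4deg
tray scene c [ 0.4656 -0.095 ]  a 150.1mm 78.4deg  b 114.8mm -7.9deg
top 120 [0.46099817 0.11232521 0.04126071] [0.47825071 0.1353593  0.04776791]
scene 107 [0.46416867 0.11427537 0.04085214] [0.483492   0.13901089 0.04641543]
bin [0.6314 0.078  0.0046]
tray [ 0.4611 -0.0961  0.0054]
mat [ 0.6671 -0.1776  0.0023]
bar1 [0.5382 0.3957 0.0937]
bar2 [0.4852 0.3875 0.0903]
box [0.4328 0.4405 0.0746]
bench [ 0.3603  0.1575 -0.0005]
```

```bash
cat >> h.py <<'E'
from scipy.spatial.transform import Rotation as Ro
def Rd(al):  # tool down, tool y at world angle al (deg)
    a=np.radians(al); y=np.array([np.cos(a),np.sin(a),0]); z=np.array([0,0,-1.]); return Ro.from_matrix(np.stack([np.cross(y,z),y,z],1))
def plan(wps, vmax=.042, wmax=8.0, start=None):
    """wps: (x,y,z,alpha[,rows]) ; prints calls of 8 rows"""
    s=robot.read_state() if start is None else start
    p=np.array(s['tool_pos']);R=Ro.from_rotvec(s['orientation']); S=[];W=[]
    for w in wps:
        tp=np.array(w[:3]);tR=Rd(w[3]);p0=p.copy();R0=R;dr=(R0.inv()*tR).as_rotvec();d=np.linalg.norm(tp-p0)
        n=w[4] if len(w)>4 else 1
        while True: # trapezoid weights
            k=np.ones(n); 
            if n>3: k[0]=k[-1]=.4
            if n>5: k[1]=k[-2]=.75
            k/=k.sum()
            if d*k.max()<=vmax and np.degrees(np.linalg.norm(dr))*k.max()<=wmax: break
            n+=1
        for f in np.cumsum(k):
            a=np.round(R.inv().apply(p0+(tp-p0)*f-p)/.25,3)+0.; b=np.round((R.inv()*R0*Ro.from_rotvec(dr*f)).as_rotvec()/np.radians(60),3)+0.
            p=p+R.apply(a*.25);R=R*Ro.from_rotvec(b*np.radians(60));S.append(a.tolist());W.append(b.tolist())
    while len(S)%8: S.append([0,0,0]);W.append([0,0,0])
    for i in range(0,len(S),8): print(str(S[i:i+8]).replace(' ',''),'\n  ',str(W[i:i+8]).replace(' ',''))
    print('end',p.round(4),R.as_rotvec().round(3))
E
python3 - <<'E'
from h import *
P=cloud('top',np.load('last_top.npz')['d'])
for n,(x0,x1,y0,y1) in dict(bottle=(.65,.82,.1,.25),can=(.68,.86,-.16,-.03),dish=(.38,.52,-.36,-.2)).items():
    m=(P[...,0]>x0)&(P[...,0]<x1)&(P[...,1]>y0)&(P[...,1]<y1)&(P[...,2]>.035*(n!='dish')+.012)
    print(n,m.sum(),P[m].min(0).round(3),P[m].max(0).round(3))
plan([(.41,.24,.2,30),(.462,.1125,.09,15),(.462,.1125,.06,15)])
E
```

```text
bottle 442 [0.716 0.177 0.047] [0.767 0.231 0.122]
can 207 [ 0.77  -0.16   0.047] [ 0.86  -0.031  0.075]
dish 149 [ 0.422 -0.36   0.012] [ 0.515 -0.27   0.024]
[[-0.052,-0.04,0.003],[-0.099,-0.072,0.007],[-0.138,-0.089,0.009],[-0.144,-0.079,0.008],[-0.149,-0.068,0.009],[-0.154,-0.057,0.009],[-0.158,-0.045,0.008],[-0.16,-0.034,0.009]] 
   [[0.0,0.0,0.028],[0.0,0.0,0.052],[0.0,0.0,0.07],[-0.001,0.0,0.07],[0.0,0.0,0.07],[0.0,0.0,0.07],[0.0,0.0,0.07],[0.0,0.0,0.07]]
[[-0.122,-0.017,0.006],[-0.065,-0.005,0.004],[-0.051,-0.007,0.041],[-0.095,-0.011,0.077],[-0.128,-0.008,0.102],[-0.128,-0.001,0.102],[-0.096,0.006,0.077],[-0.051,0.005,0.041]] 
   [[0.0,0.0,0.053],[0.0,0.0,0.028],[0.0,0.0,0.023],[0.0,0.0,0.044],[0.0,0.0,0.058],[0.0,0.0,0.058],[0.0,0.0,0.044],[0.0,0.001,0.023]]
[[0.0,0.0,0.12],[0,0,0],[0,0,0],[0,0,0],[0,0,0],[0,0,0],[0,0,0],[0,0,0]] 
   [[0.0,0.0,0.0],[0,0,0],[0,0,0],[0,0,0],[0,0,0],[0,0,0],[0,0,0],[0,0,0]]
end [0.462  0.1125 0.06  ] [-1.912 -2.492  0.   ]
```

>>> play_rows(slide=[[-0.052,-0.04,0.003],[-0.099,-0.072,0.007],[-0.138,-0.089,0.009],[-0.144,-0.079,0.008],[-0.149,-0.068,0.009],[-0.154,-0.057,0.009],[-0.158,-0.045,0.008],[-0.16,-0.034,0.009]], twist=[[0,0,0.028],[0,0,0.052],[0,0,0.07],[-0.001,0,0.07],[0,0,0.07],[0,0,0.07],[0,0,0.07],[0,0,0.07]], fingers=-0.1, force=10)

```text
t: 0.9
tool_pos: [0.3892, 0.28, 0.2028]
orientation: [1.46, 2.781, 0.001]
force: [0.7, 0.6, -0.2]
opening: 0.0513
gripper_force: 0.0
```

>>> play_rows(slide=[[-0.122,-0.017,0.006],[-0.065,-0.005,0.004],[-0.051,-0.007,0.041],[-0.095,-0.011,0.077],[-0.128,-0.008,0.102],[-0.128,-0.001,0.102],[-0.096,0.006,0.077],[-0.051,0.005,0.041]], twist=[[0,0,0.053],[0,0,0.028],[0,0,0.023],[0,0,0.044],[0,0,0.058],[0,0,0.058],[0,0,0.044],[0,0.001,0.023]])

```text
t: 1.7
tool_pos: [0.4609, 0.1112, 0.0877]
orientation: [-1.915, -2.487, 0.002]
force: [-0.9, 0.8, -0.4]
opening: 0.051
gripper_force: 0.0
```

>>> play_rows(slide=[[0,0,0.04],[0,0,0.04],[0,0,0.02],[0,0,0],[0,0,0],[0,0,0],[0,0,0],[0,0,0]], twist=[[0,0,0],[0,0,0],[0,0,0],[0,0,0],[0,0,0],[0,0,0],[0,0,0],[0,0,0]])

```text
t: 2.5
tool_pos: [0.4627, 0.1133, 0.0659]
orientation: [-1.912, -2.492, -0.003]
force: [0.1, -0.0, -0.1]
opening: 0.051
gripper_force: 0.0
```

```bash
python3 - <<'E'
from h import *
t,_=snap('top'); s,_=snap('scene')
a=cv2.resize(t[220:268,190:250],None,fx=8,fy=8,interpolation=cv2.INTER_CUBIC)
b=cv2.resize(s[135:195,235:315],None,fx=6,fy=6,interpolation=cv2.INTER_CUBIC)
c=np.zeros((384+360,480,3),'uint8');c[:384]=a;c[384:]=b
c=np.clip(c[:,:]*1.5,0,255).astype('uint8'); c=np.hstack([c[:384],np.pad(c[384:],((0,24),(0,0),(0,0)))])[:, :960]
save(c,'pics/g1.png',s=.83)
print(robot.read_state()['tool_pos'],robot.read_state()['opening'])
plan([(.462,.1125,.035,15,4)])
E
```

```text
[0.46248851 0.11322405 0.06566917] 0.0512638403346593
[[0.0,0.0,0.018],[-0.001,-0.001,0.043],[-0.001,-0.001,0.044],[0.0,-0.001,0.018],[0,0,0],[0,0,0],[0,0,0],[0,0,0]] 
   [[0.0,0.0,0.0],[0.001,-0.001,0.0],[0.0,0.0,0.0],[0.0,-0.001,0.0],[0,0,0],[0,0,0],[0,0,0],[0,0,0]]
end [0.4619 0.1126 0.0349] [ 1.912  2.492 -0.   ]
```

View pics/g1.png

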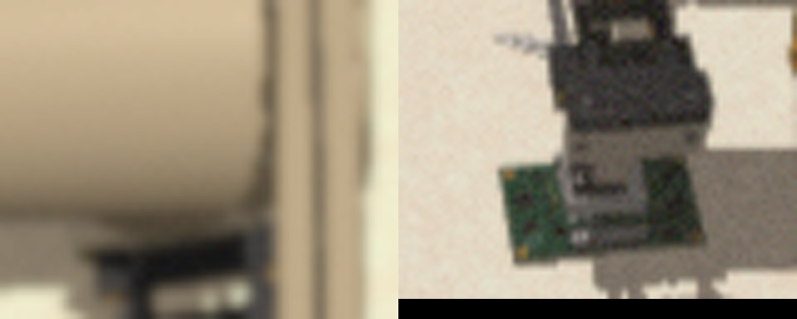

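The arm hides the top view. In the scene view the open gripper sits centred over the fan and heatsink at about (615,190). Descending and gripping.

>>> play_rows(slide=[[0,0,0.03],[0,0,0.04],[0,0,0.03],[0,0,0.02],[0,0,0],[0,0,0],[0,0,0],[0,0,0]], twist=[[0,0,0],[0,0,0],[0,0,0],[0,0,0],[0,0,0],[0,0,0],[0,0,0],[0,0,0]])

```text
t: 3.4
tool_pos: [0.4628, 0.1133, 0.0359]
orientation: [-1.912, -2.492, -0.004]
force: [0.3, -0.4, -0.3]
opening: 0.0512
gripper_force: 0.0
```

>>> play_rows(slide=[[0,0,0],[0,0,0],[0,0,0],[0,0,0],[0,0,0],[0,0,0],[0,0,0],[0,0,0]], twist=[[0,0,0],[0,0,0],[0,0,0],[0,0,0],[0,0,0],[0,0,0],[0,0,0],[0,0,0]], fingers=1, force=8)

```text
t: 4.2
tool_pos: [0.4624, 0.1132, 0.0355]
orientation: [-1.912, -2.492, -0.003]
force: [0.4, 0.4, 0.5]
opening: 0.0299
gripper_force: 8.0
```

```bash
python3 - <<'E'
from h import *
plan([(.4625,.1132,.10,15,5),(.626,.077,.08,15.5),(.626,.077,.0052,15.5,5)])
E
```

```text
[[0.0,0.0,-0.027],[0.0,0.0,-0.068],[0.0,0.0,-0.068],[0.0,0.0,-0.068],[0.0,0.0,-0.027],[-0.029,0.055,0.007],[-0.054,0.104,0.014],[-0.072,0.138,0.019]] 
   [[0.0,0.0,0.0],[0.0,-0.001,0.0],[0.001,0.0,0.0],[0.0,0.0,0.0],[0.0,-0.001,0.0],[0.0,0.0,-0.001],[0.0,0.0,-0.001],[0.0,0.0,-0.002]]
[[-0.072,0.138,0.019],[-0.055,0.103,0.014],[-0.029,0.056,0.007],[0.0,0.0,0.032],[0.0,0.0,0.078],[0.0,0.0,0.079],[0.0,0.0,0.079],[0.0,0.0,0.031]] 
   [[0.0,0.0,-0.002],[0.0,0.0,-0.002],[0.0,0.0,0.0],[0.0,0.0,0.0],[0.0,0.0,0.0],[0.0,0.0,0.0],[0.0,0.0,0.0],[0.0,0.0,0.0]]
end [0.6261 0.077  0.0053] [ 1.902e+00  2.500e+00 -1.000e-03]
```

>>> play_rows(slide=[[0,0,-0.027],[0,0,-0.068],[0,0,-0.068],[0,0,-0.068],[0,0,-0.027],[-0.029,0.055,0.007],[-0.054,0.104,0.014],[-0.072,0.138,0.019]], twist=[[0,0,0],[0,0,0],[0,0,0],[0,0,0],[0,0,0],[0,0,-0.001],[0,0,-0.001],[0,0,-0.002]])

```text
t: 5.0
tool_pos: [0.5444, 0.0952, 0.0899]
orientation: [-1.906, -2.497, -0.003]
force: [0.3, 0.8, 0.9]
opening: 0.0298
gripper_force: 8.0
```

>>> play_rows(slide=[[-0.072,0.138,0.019],[-0.055,0.103,0.014],[-0.029,0.056,0.007],[0,0,0.032],[0,0,0.078],[0,0,0.079],[0,0,0.06],[0,0,0]], twist=[[0,0,-0.002],[0,0,-0.002],[0,0,0],[0,0,0],[0,0,0],[0,0,0],[0,0,0],[0,0,0]])

```text
t: 5.8
tool_pos: [0.6228, 0.0774, 0.0142]
orientation: [-1.898, -2.496, 0.003]
force: [-0.2, 0.4, -0.5]
opening: 0.0298
gripper_force: 8.0
```

```bash
python3 - <<'E'
from h import *
s,_=snap('scene');t,_=snap('top')
a=cv2.resize(s[160:260,200:320],None,fx=3.3,fy=3.3,interpolation=cv2.INTER_CUBIC)
b=cv2.resize(t[140:240,190:310],None,fx=3.3,fy=3.3,interpolation=cv2.INTER_CUBIC)
save(np.clip(np.hstack([a,b])*1.4,0,255).astype('uint8'),'pics/g2.png')
st=robot.read_state();print(st['tool_pos'],st['opening'],st['gripper_force'])
E
```

```text
[0.62541287 0.07737849 0.01751314] 0.030025747318578957 7.963776737451553
```

View pics/g2.png

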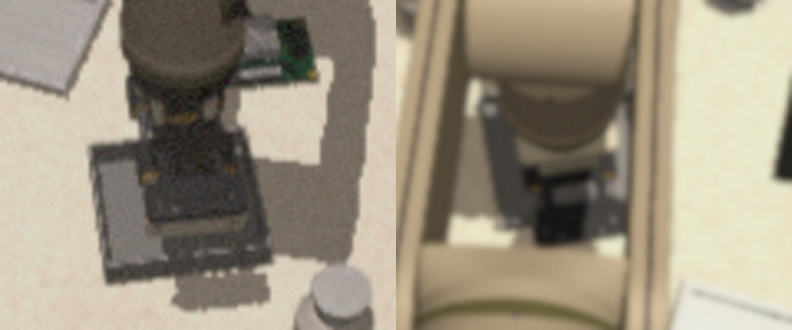

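The scene view shows the gripper inside the bin at about (195,190), clear of the bottle at (340,290). I'll lower it and release.

>>> play_rows(slide=[[0,0,0.02],[0,0,0.02],[0,0,0.009],[0,0,0],[0,0,0],[0,0,0],[0,0,0],[0,0,0]], twist=[[0,0,0],[0,0,0],[0,0,0],[0,0,0],[0,0,0],[0,0,0],[0,0,0],[0,0,0]])

```text
t: 6.7
tool_pos: [0.6262, 0.0772, 0.0056]
orientation: [-1.902, -2.5, -0.003]
force: [0.5, 0.2, -0.2]
opening: 0.0298
gripper_force: 8.0
```

>>> play_rows(slide=[[0,0,0.003],[0,0,0],[0,0,0],[0,0,0],[0,0,0],[0,0,0],[0,0,0],[0,0,0]], twist=[[0,0,0],[0,0,0],[0,0,0],[0,0,0],[0,0,0],[0,0,0],[0,0,0],[0,0,0]])

```text
t: 7.5
tool_pos: [0.6261, 0.0772, 0.0047]
orientation: [-1.902, -2.5, -0.003]
force: [-0.7, 0.2, 0.9]
opening: 0.0299
gripper_force: 8.0
```

>>> play_rows(slide=[[0,0,0],[0,0,0],[0,0,0],[0,0,0],[0,0,-0.02],[0,0,-0.08],[0,0,-0.15],[0,0,-0.15]], twist=[[0,0,0],[0,0,0],[0,0,0],[0,0,0],[0,0,0],[0,0,0],[0,0,0],[0,0,0]], fingers=-0.1)

```text
t: 8.3
tool_pos: [0.6252, 0.077, 0.1052]
orientation: [-1.901, -2.498, -0.001]
force: [0.7, 0.2, 0.1]
opening: 0.051
gripper_force: 0.0
```

>>> play_rows(slide=[[0,0,-0.1],[-0.06,-0.06,0],[-0.12,-0.12,0],[-0.12,-0.12,0],[-0.12,-0.12,0],[-0.12,-0.12,0],[-0.06,-0.06,0],[0,0,0]], twist=[[0,0,0],[0,0,0],[0,0,0],[0,0,0],[0,0,0],[0,0,0],[0,0,0],[0,0,0]])

```text
t: 9.1
tool_pos: [0.5204, -0.11, 0.1299]
orientation: [-1.906, -2.497, -0.002]
force: [0.5, -0.2, 0.1]
opening: 0.0512
gripper_force: 0.0
```

```bash
python3 - <<'E'
from h import *
s,_=snap('scene');t,_=snap('top')
a=cv2.resize(s[150:250,220:320],None,fx=4,fy=4,interpolation=cv2.INTER_CUBIC)
b=cv2.resize(t[218:268,190:240],None,fx=8,fy=8,interpolation=cv2.INTER_CUBIC)
save(np.clip(np.hstack([a,b])*1.4,0,255).astype('uint8'),'pics/g3.png')
st=robot.read_state();print(st['tool_pos'],st['opening'],st['gripper_force'])
E
```

```text
[ 0.5217308  -0.10774734  0.12984605] 0.05141006348372346 0.0
```

View pics/g3.png

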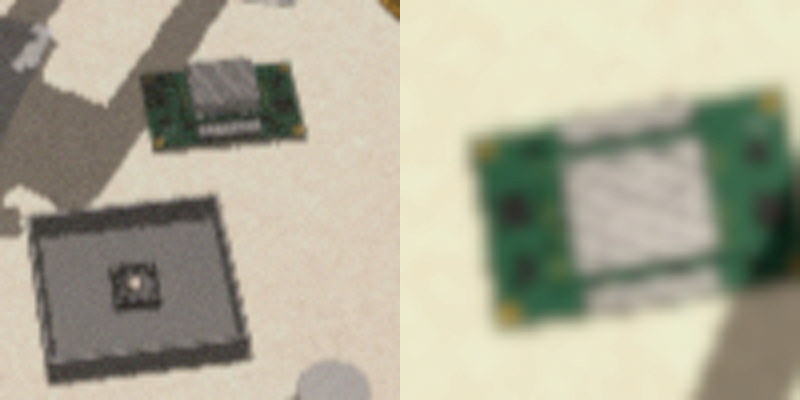

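The fan lies flat at the middle of the bin. The heatsink is undisturbed on the stack, centred near (641,205) in the right crop.

```bash
python3 - <<'E'
from h import *
A=lambda l:(np.array(l)-np.array([400,0])+.5)/8-.5+np.array([190,218])
print(rect(px('top',A([(563,150),(702,133),(720,262),(575,275)]),.034)))
print(rect(px('top',A([(472,140),(785,88),(815,275),(500,325)]),.008)))
plan([(.4615,.1128,.1,14.8),(.4615,.1128,.0215,14.8,5)])
E
```

```text
c [0.4614 0.1139]  a 47.3mm -78.1deg  b 42.3mm -166.5deg
c [0.4627 0.1148]  a 108.1mm -74.9deg  b 63.9mm -164.4deg
[[0.058,0.0,0.008],[0.109,0.0,0.014],[0.145,0.0,0.019],[0.145,0.0,0.019],[0.145,0.0,0.019],[0.145,-0.001,0.019],[0.109,-0.001,0.015],[0.058,0.0,0.007]] 
   [[0.0,0.0,0.001],[0.0,0.0,0.001],[0.001,-0.001,0.001],[0.0,0.0,0.002],[0.0,0.0,0.002],[0.0,0.0,0.001],[0.001,0.0,0.001],[0.0,-0.001,0.001]]
[[0.0,0.0,0.033],[0.0,0.0,0.083],[0.0,0.0,0.082],[0.0,0.0,0.083],[0.001,0.0,0.033],[0,0,0],[0,0,0],[0,0,0]] 
   [[0.0,0.0,0.0],[0.0,0.0,0.0],[0.0,0.0,0.0],[0.0,0.0,0.0],[0.0,0.0,0.0],[0,0,0],[0,0,0],[0,0,0]]
end [0.4615 0.1129 0.0216] [ 1.917e+00  2.489e+00 -1.000e-03]
```

>>> play_rows(slide=[[0.058,0,0.008],[0.109,0,0.014],[0.145,0,0.019],[0.145,0,0.019],[0.145,0,0.019],[0.145,-0.001,0.019],[0.109,-0.001,0.015],[0.058,0,0.007]], twist=[[0,0,0.001],[0,0,0.001],[0,0,0.001],[0,0,0.002],[0,0,0.002],[0,0,0.001],[0,0,0.001],[0,0,0.001]])

```text
t: 10.0
tool_pos: [0.4593, 0.1168, 0.0991]
orientation: [-1.909, -2.492, -0.002]
force: [0.4, 0.4, 0.3]
opening: 0.0514
gripper_force: 0.0
```

>>> play_rows(slide=[[0,0,0],[0,0,0.033],[0,0,0.083],[0,0,0.083],[0,0,0.06],[0,0,0.03],[0,0,0],[0,0,0]], twist=[[0,0,0],[0,0,0],[0,0,0],[0,0,0],[0,0,0],[0,0,0],[0,0,0],[0,0,0]])

```text
t: 10.8
tool_pos: [0.4615, 0.1127, 0.0279]
orientation: [-1.915, -2.489, -0.003]
force: [-0.5, -0.7, -0.1]
opening: 0.051
gripper_force: 0.0
```

```bash
python3 - <<'E'
from h import *
import time
for i in range(2):
    snap('scene');st=robot.read_state();print(st['tool_pos'].round(4),st['opening'])
plan([(.4615,.1128,.0212,14.8)])
E
```

```text
[0.4618 0.1129 0.0283] 0.050823110505357115
[0.462  0.1129 0.0285] 0.051122462369221355
[[0.0,-0.002,0.029],[0,0,0],[0,0,0],[0,0,0],[0,0,0],[0,0,0],[0,0,0],[0,0,0]] 
   [[0.002,-0.001,0.001],[0,0,0],[0,0,0],[0,0,0],[0,0,0],[0,0,0],[0,0,0],[0,0,0]]
end [0.4615 0.1128 0.0212] [-1.917e+00 -2.489e+00 -1.000e-03]
```

>>> play_rows(slide=[[0,0,0.01],[0,0,0.01],[0,0,0.008],[0,0,0],[0,0,0],[0,0,0],[0,0,0],[0,0,0]], twist=[[0,0,0],[0,0,0],[0,0,0],[0,0,0],[0,0,0],[0,0,0],[0,0,0],[0,0,0]])

```text
t: 11.7
tool_pos: [0.4611, 0.113, 0.0205]
orientation: [-1.915, -2.49, -0.003]
force: [1.2, -0.1, -0.1]
opening: 0.0513
gripper_force: 0.0
```

>>> play_rows(slide=[[0,0,0],[0,0,0],[0,0,0],[0,0,0],[0,0,0],[0,0,0],[0,0,0],[0,0,0]], twist=[[0,0,0],[0,0,0],[0,0,0],[0,0,0],[0,0,0],[0,0,0],[0,0,0],[0,0,0]], fingers=1, force=15)

```text
t: 12.5
tool_pos: [0.4612, 0.113, 0.0205]
orientation: [-1.915, -2.49, -0.003]
force: [0.1, 0.6, 0.4]
opening: 0.0358
gripper_force: 15.0
```

```bash
python3 - <<'E'
from h import *
plan([(.4615,.1128,.10,14.8,5),(.462,-.097,.08,-10.5),(.462,-.097,.012,-10.5,5)])
E
```

```text
[[0.0,0.0,-0.033],[0.0,0.001,-0.084],[0.0,0.0,-0.084],[-0.001,0.0,-0.083],[0.0,0.0,-0.034],[-0.061,-0.016,0.006],[-0.116,-0.026,0.011],[-0.156,-0.025,0.016]] 
   [[0.0,0.0,0.0],[0.0,-0.001,0.0],[0.001,0.0,0.001],[0.0,0.0,0.0],[0.0,-0.001,0.0],[0.0,0.0,0.032],[0.0,0.0,0.06],[0.0,0.0,0.079]]
[[-0.158,-0.012,0.015],[-0.158,0.001,0.015],[-0.119,0.01,0.011],[-0.062,0.01,0.006],[0.0,0.0,0.029],[0.0,0.0,0.071],[0.0,0.0,0.072],[0.0,0.0,0.072]] 
   [[0.0,0.0,0.08],[0.0,0.0,0.079],[0.0,0.0,0.06],[0.0,0.0,0.032],[0.0,0.0,0.0],[0.0,0.0,0.0],[0.0,0.0,0.0],[0.0,0.0,0.0]]
[[0.0,0.0,0.028],[0,0,0],[0,0,0],[0,0,0],[0,0,0],[0,0,0],[0,0,0],[0,0,0]] 
   [[0.0,0.0,0.0],[0,0,0],[0,0,0],[0,0,0],[0,0,0],[0,0,0],[0,0,0],[0,0,0]]
end [ 0.4621 -0.097   0.0121] [ 2.415  2.009 -0.   ]
```

>>> play_rows(slide=[[0,0,-0.033],[0,0,-0.084],[0,0,-0.084],[0,0,-0.083],[0,0,-0.034],[-0.061,-0.016,0.006],[-0.116,-0.026,0.011],[-0.156,-0.025,0.016]], twist=[[0,0,0],[0,0,0],[0,0,0],[0,0,0],[0,0,0],[0,0,0.032],[0,0,0.06],[0,0,0.079]])

```text
t: 13.3
tool_pos: [0.4614, 0.0279, 0.0916]
orientation: [-2.13, -2.308, -0.003]
force: [0.7, -0.7, -0.8]
opening: 0.0357
gripper_force: 15.0
```

>>> play_rows(slide=[[-0.158,-0.012,0.015],[-0.158,0.001,0.015],[-0.119,0.01,0.011],[-0.062,0.01,0.006],[0,0,0.029],[0,0,0.072],[0,0,0.072],[0,0,0.07]], twist=[[0,0,0.08],[0,0,0.079],[0,0,0.06],[0,0,0.032],[0,0,0],[0,0,0],[0,0,0],[0,0,0]])

```text
t: 14.1
tool_pos: [0.4614, -0.0957, 0.0176]
orientation: [-2.411, -2.01, -0.002]
force: [0.3, 0.8, -0.8]
opening: 0.036
gripper_force: 15.0
```

>>> play_rows(slide=[[0,0,0.02],[0,0,0.01],[0,0,0],[0,0,0],[0,0,0],[0,0,0],[0,0,0],[0,0,0]], twist=[[0,0,0],[0,0,0],[0,0,0],[0,0,0],[0,0,0],[0,0,0],[0,0,0],[0,0,0]])

```text
t: 14.9
tool_pos: [0.462, -0.0967, 0.0115]
orientation: [-2.414, -2.009, -0.003]
force: [0.0, 0.5, -0.9]
opening: 0.036
gripper_force: 15.0
```

```bash
python3 - <<'E'
from h import *
s,_=snap('scene')
save(np.clip(s[110:230,160:320]*1.4,0,255).astype('uint8'),'pics/g4.png',s=4)
st=robot.read_state();print(st['tool_pos'],st['opening'],st['gripper_force'])
E
```

```text
[ 0.46195797 -0.09672675  0.01144039] 0.03586402253544854 14.999143034219742
```

View pics/g4.png

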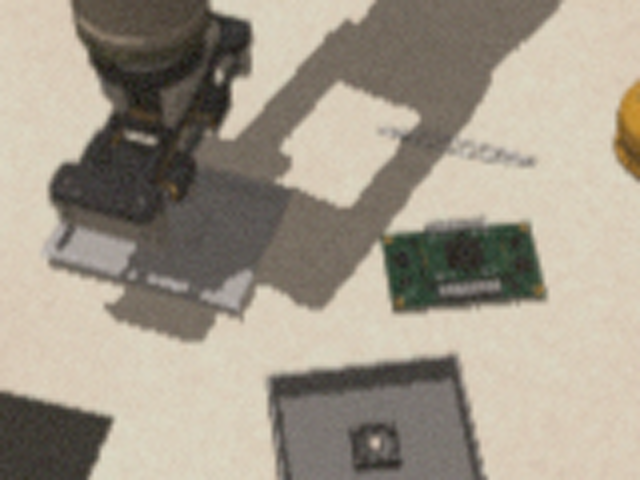

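The gripper and heatsink are over the tray (around (150,220)), and the processor board and base are still in place at (465,265). I'll lower to the tray floor and release.

>>> play_rows(slide=[[0,0,0.015],[0,0,0.01],[0,0,0.006],[0,0,0],[0,0,0],[0,0,0],[0,0,0],[0,0,0]], twist=[[0,0,0],[0,0,0],[0,0,0],[0,0,0],[0,0,0],[0,0,0],[0,0,0],[0,0,0]])

```text
t: 15.75
tool_pos: [0.4619, -0.0967, 0.0036]
orientation: [-2.413, -2.009, -0.002]
force: [-0.1, -0.2, -0.6]
opening: 0.0356
gripper_force: 15.0
```

>>> play_rows(slide=[[0,0,0],[0,0,0],[0,0,0],[0,0,0],[0,0,0],[0,0,-0.02],[0,0,-0.08],[0,0,-0.1]], twist=[[0,0,0],[0,0,0],[0,0,0],[0,0,0],[0,0,0],[0,0,0],[0,0,0],[0,0,0]], fingers=-0.1)

```text
t: 16.55
tool_pos: [0.4607, -0.0964, 0.0533]
orientation: [-2.412, -2.008, 0.0]
force: [0.7, 0.2, 0.5]
opening: 0.051
gripper_force: 0.0
```

>>> play_rows(slide=[[0,0,-0.12],[0,0,-0.12],[0,0,-0.06],[0,0,0],[0,0,0],[0,0,0],[0,0,0],[0,0,0]], twist=[[0,0,0],[0,0,0],[0,0,0.1],[0,0,0.13],[0,0,0.13],[0,0,0.13],[0,0,0.13],[0,0,0.13]], fingers=-1)

```text
t: 17.35
tool_pos: [0.4619, -0.0969, 0.129]
orientation: [-3.001, -0.924, -0.002]
force: [-0.4, 0.8, 0.5]
opening: 0.0928
gripper_force: 0.0
```

```bash
python3 - <<'E'
from h import *
s,_=snap('scene');t,_=snap('top')
a=cv2.resize(s[135:235,170:270],None,fx=4,fy=4,interpolation=cv2.INTER_CUBIC)
b=cv2.resize(t[218:268,190:240],None,fx=8,fy=8,interpolation=cv2.INTER_CUBIC)
save(np.clip(np.hstack([a,b])*1.4,0,255).astype('uint8'),'pics/g5.png')
st=robot.read_state();print(st['tool_pos'],st['opening'],st['gripper_force'])
E
```

```text
[ 0.46189324 -0.09692439  0.12893501] 0.09267053399901053 0.0
```

View pics/g5.png

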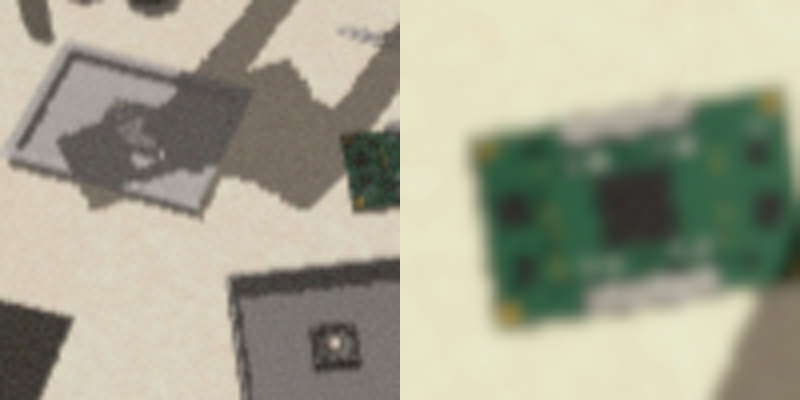

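The processor board is exposed, with its chip centred at (638,208) in the right crop. The heatsink lies inside the tray, partly in shadow.

```bash
python3 - <<'E'
from h import *
print(px('top',[(219.31,243.56)],.02))
x,y=.4615,.1135
plan([(x,y,.1,-75),(x,y,.03,-75,5)])
E
```

```text
[[0.46120614 0.11557815 0.02      ]]
[[0.036,-0.052,0.009],[0.064,-0.1,0.016],[0.08,-0.138,0.023],[0.071,-0.142,0.022],[0.061,-0.146,0.021],[0.039,-0.113,0.017],[0.018,-0.061,0.009],[0.0,0.0,0.029]] 
   [[0.0,0.0,0.024],[0.0,0.0,0.046],[-0.001,0.0,0.061],[0.0,-0.001,0.061],[0.0,0.0,0.062],[0.0,0.0,0.045],[0.0,0.0,0.025],[0.0,0.0,0.0]]
[[0.0,0.0,0.074],[0.0,0.0,0.074],[0.0,0.0,0.073],[0.0,0.0,0.03],[0,0,0],[0,0,0],[0,0,0],[0,0,0]] 
   [[0.0,0.0,0.0],[0.0,0.0,0.0],[0.0,0.0,0.0],[0.0,0.0,0.0],[0,0,0],[0,0,0],[0,0,0],[0,0,0]]
end [0.4614 0.1135 0.0299] [-3.114 -0.41  -0.   ]
```

>>> play_rows(slide=[[0.036,-0.052,0.009],[0.064,-0.1,0.016],[0.08,-0.138,0.023],[0.071,-0.142,0.022],[0.061,-0.146,0.021],[0.039,-0.115,0.017],[0.018,-0.065,0.009],[0,0,0.029]], twist=[[0,0,0.024],[0,0,0.046],[-0.001,0,0.061],[0,-0.001,0.061],[0,0,0.062],[0,0,0.045],[0,0,0.025],[0,0,0]])

```text
t: 18.25
tool_pos: [0.4608, 0.117, 0.0929]
orientation: [-3.112, -0.423, -0.002]
force: [0.6, -0.3, -0.0]
opening: 0.0934
gripper_force: 0.0
```

>>> play_rows(slide=[[0,0,0.074],[0,0,0.074],[0,0,0.073],[0,0,0.03],[0,0,0],[0,0,0],[0,0,0],[0,0,0]], twist=[[0,0,0],[0,0,0],[0,0,0],[0,0,0],[0,0,0],[0,0,0],[0,0,0],[0,0,0]])

```text
t: 19.05
tool_pos: [0.4613, 0.115, 0.0306]
orientation: [-3.114, -0.414, -0.003]
force: [0.9, 0.1, 0.3]
opening: 0.093
gripper_force: 0.0
```

```bash
python3 - <<'E'
from h import *
plan([(.4617,.115,.0105,-75,4)])
E
```

```text
[[0.0,0.0,0.011],[0.001,0.0,0.029],[0.0,0.001,0.029],[0.0,0.0,0.011],[0,0,0],[0,0,0],[0,0,0],[0,0,0]] 
   [[0.0,0.0,0.0],[0.0,-0.001,0.001],[0.0,0.0,0.001],[0.0,-0.001,0.0],[0,0,0],[0,0,0],[0,0,0],[0,0,0]]
end [0.4616 0.1149 0.0106] [-3.114e+00 -4.110e-01  1.000e-03]
```

>>> play_rows(slide=[[0,0,0.03],[0,0,0.025],[0,0,0.015],[0,0,0.005],[0,0,0],[0,0,0],[0,0,0],[0,0,0]], twist=[[0,0,0],[0,0,0],[0,0,0],[0,0,0],[0,0,0],[0,0,0],[0,0,0],[0,0,0]])

```text
t: 19.85
tool_pos: [0.4607, 0.115, 0.011]
orientation: [-3.114, -0.413, -0.001]
force: [0.2, 0.1, 0.3]
opening: 0.0927
gripper_force: 0.0
```

>>> play_rows(slide=[[0,0,0],[0,0,0],[0,0,0],[0,0,0],[0,0,0],[0,0,0],[0,0,0],[0,0,0]], twist=[[0,0,0],[0,0,0],[0,0,0],[0,0,0],[0,0,0],[0,0,0],[0,0,0],[0,0,0]], fingers=1, force=15)

```text
t: 20.65
tool_pos: [0.4605, 0.1151, 0.0108]
orientation: [-3.114, -0.413, -0.0]
force: [-0.4, 0.3, 0.5]
opening: 0.0618
gripper_force: 15.0
```

```bash
python3 - <<'E'
from h import *
for k in('top','scene'):
    s,d=snap(k); P=cloud(k,d)
    u=np.array([np.cos(np.radians(9.5)),np.sin(np.radians(9.5))]);v=np.array([-u[1],u[0]])
    q=P[...,:2]-[.513,.39]; a=q@u;b=q@v
    m=(abs(a)<.06)&(abs(b)<.09)&(P[...,2]>.086)&(P[...,2]<.1)
    pts=P[m]; print(k,m.sum(),pts[:,2].mean(),cv2.minAreaRect(pts[:,:2].astype('f4')))
    for sg in(-1,1):
        w=m&(sg*a>0);pf=np.polyfit(b[w],a[w],1);print(sg,pf)
save(np.clip(np.load('last_top.npz')['im'][150:270,55:185]*1.4,0,255).astype('uint8'),'pics/p1.png',s=5)
print(cams.get_calibration('top')['world_from_camera'][:3,3])
plan([(.4605,.1151,.17,-75,6),(.513,.39,.18,9.5),(.513,.39,.125,9.5,4)])
E
```

```text
top 1349 0.09150640680851958 ((0.5103957056999207, 0.3897132873535156), (0.07897468656301498, 0.17996200919151306), 9.187037467956543)
-1 [ 0.00235919 -0.02998852]
1 [0.00358928 0.02387112]
scene 1187 0.0911215050175736 ((0.512352466583252, 0.38995611667633057), (0.08199036121368408, 0.17988356947898865), 9.722765922546387)
-1 [ 0.00658484 -0.02600229]
1 [-0.00229236  0.0277235 ]
[0.39141982 0.03446827 1.04752129]
[[0.0,0.0,-0.059],[0.0,0.0,-0.111],[0.0,0.0,-0.148],[0.0,0.0,-0.148],[0.0,-0.001,-0.112],[0.0,0.0,-0.059],[0.017,-0.036,-0.001],[0.036,-0.065,-0.003]] 
   [[0.0,0.0,0.0],[0.0,0.0,0.001],[0.0,0.0,0.0],[0.0,0.0,0.0],[0.0,0.0,0.001],[0.0,0.0,0.0],[0.0,0.0,-0.05],[0.0,0.0,-0.093]]
[[0.056,-0.081,-0.003],[0.066,-0.074,-0.004],[0.075,-0.065,-0.003],[0.083,-0.054,-0.004],[0.09,-0.042,-0.003],[0.094,-0.031,-0.004],[0.097,-0.019,-0.003],[0.099,-0.005,-0.004]] 
   [[0.0,0.0,-0.125],[0.0,0.0,-0.125],[0.0,0.0,-0.124],[0.0,0.0,-0.125],[0.0,0.0,-0.124],[0.0,0.0,-0.125],[0.0,0.0,-0.125],[0.0,0.0,-0.124]]
[[0.099,0.007,-0.003],[0.073,0.015,-0.003],[0.037,0.012,-0.001],[0.0,0.0,0.031],[0.0,0.0,0.079],[0.0,0.0,0.078],[0.0,0.0,0.032],[0,0,0]] 
   [[0.0,0.0,-0.125],[0.0,0.0,-0.093],[0.0,0.0,-0.05],[0.0,0.0,0.0],[0.0,0.0,0.0],[0.0,0.0,0.0],[0.0,0.0,0.0],[0,0,0]]
end [0.5131 0.3899 0.1249] [-2.03  -2.397 -0.   ]
```

View pics/p1.png

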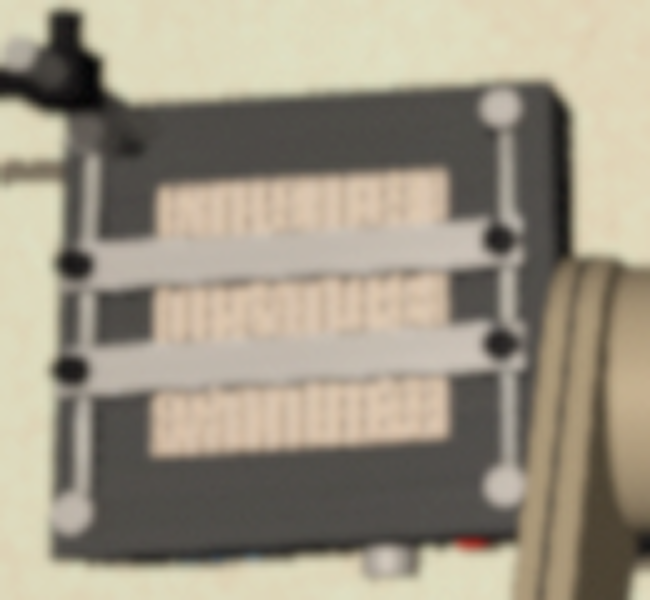

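```bash
python3 - <<'E'
from h import *
A=lambda l:(np.array(l)+.5)/5-.5+np.array([55,150])
print(rect(px('top',A([(75,265),(498,240),(500,344),(70,370)]),.104)))
E
```

```text
c [0.5101 0.3875]  a 213.8mm -80.6deg  b 53.3mm -170.8deg
```

The preheater is unobstructed, with the bar knobs at (75,265), (498,240), (500,344), (70,370). Combining both cameras, the bars' middle is about (0.512, 0.389) and they are turned 9.5°.

>>> play_rows(slide=[[0,0,-0.03],[0,0,-0.08],[0,0,-0.14],[0,0,-0.148],[0,0,-0.14],[0,0,-0.1],[0.017,-0.036,-0.001],[0.036,-0.065,-0.003]], twist=[[0,0,0],[0,0,0.001],[0,0,0],[0,0,0],[0,0,0.001],[0,0,0],[0,0,-0.05],[0,0,-0.093]])

```text
t: 21.55
tool_pos: [0.4667, 0.1426, 0.1734]
orientation: [3.075, 0.643, 0.005]
force: [0.4, -0.1, -1.5]
opening: 0.0614
gripper_force: 15.0
```

>>> play_rows(slide=[[0.056,-0.081,-0.003],[0.066,-0.074,-0.004],[0.075,-0.065,-0.003],[0.083,-0.054,-0.004],[0.09,-0.042,-0.003],[0.094,-0.031,-0.004],[0.097,-0.019,-0.003],[0.099,-0.005,-0.004]], twist=[[0,0,-0.125],[0,0,-0.125],[0,0,-0.124],[0,0,-0.125],[0,0,-0.124],[0,0,-0.125],[0,0,-0.125],[0,0,-0.124]])

```text
t: 22.35
tool_pos: [0.5032, 0.3384, 0.1788]
orientation: [-2.34, -2.096, -0.0]
force: [-0.5, 0.5, -0.8]
opening: 0.0616
gripper_force: 15.0
```

>>> play_rows(slide=[[0.099,0.007,-0.003],[0.073,0.015,-0.003],[0.037,0.012,-0.001],[0,0,0],[0,0,0.04],[0,0,0.05],[0,0,0.03],[0,0,0]], twist=[[0,0,-0.125],[0,0,-0.093],[0,0,-0.05],[0,0,0],[0,0,0],[0,0,0],[0,0,0],[0,0,0]])

```text
t: 23.15
tool_pos: [0.5119, 0.3883, 0.1475]
orientation: [-2.031, -2.395, 0.006]
force: [-0.1, -0.5, -1.5]
opening: 0.0614
gripper_force: 15.0
```

```bash
python3 - <<'E'
from h import *
s,_=snap('scene')
save(np.clip(s[110:250,310:460]*1.4,0,255).astype('uint8'),'pics/p2.png',s=4)
st=robot.read_state();print(st['tool_pos'],st['opening'],st['gripper_force'])
plan([(.512,.389,.105,9.5,6)])
E
```

```text
[0.51241832 0.38873693 0.14866877] 0.061673127157383906 14.999922215938568
[[0.0,0.0,0.016],[0.0,0.0,0.031],[0.001,-0.001,0.04],[0.0,0.0,0.041],[0.0,0.0,0.03],[0.0,0.0,0.017],[0,0,0],[0,0,0]] 
   [[0.0,0.0,0.0],[-0.001,0.0,0.0],[0.0,0.0,-0.001],[-0.001,0.0,0.0],[0.0,0.0,0.0],[0.0,0.001,0.0],[0,0,0],[0,0,0]]
end [0.5121 0.3889 0.1049] [-2.03  -2.397 -0.   ]
```

View pics/p2.png

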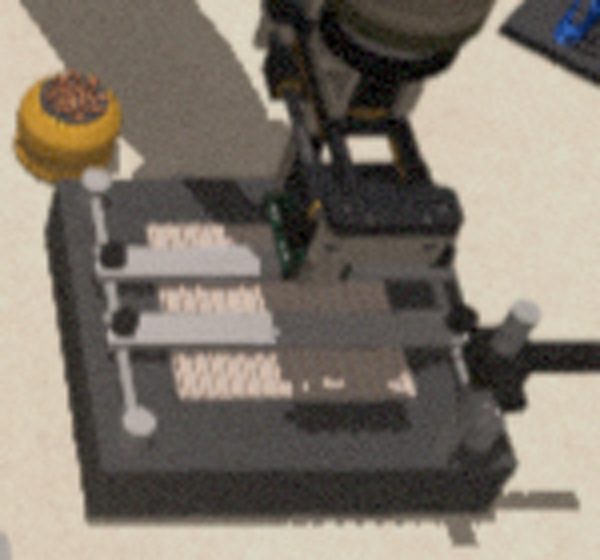

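The board hangs level over the bars, clear of the knobs and the clamp post at (510,340). Lowering.

>>> play_rows(slide=[[0,0,0.016],[0,0,0.03],[0,0,0.04],[0,0,0.04],[0,0,0.03],[0,0,0.018],[0,0,0],[0,0,0]], twist=[[0,0,0],[0,0,0],[0,0,0],[0,0,0],[0,0,0],[0,0,0],[0,0,0],[0,0,0]])

```text
t: 24.0
tool_pos: [0.5132, 0.3898, 0.1068]
orientation: [-2.03, -2.397, -0.001]
force: [-0.2, 0.2, -0.4]
opening: 0.0618
gripper_force: 15.0
```

>>> play_rows(slide=[[0,0,0.01],[0,0,0.01],[0,0,0.008],[0,0,0.006],[0,0,0],[0,0,0],[0,0,0],[0,0,0]], twist=[[0,0,0],[0,0,0],[0,0,0],[0,0,0],[0,0,0],[0,0,0],[0,0,0],[0,0,0]])

```text
t: 24.8
tool_pos: [0.5132, 0.3897, 0.0983]
orientation: [-2.03, -2.397, -0.001]
force: [-1.0, 0.4, -0.6]
opening: 0.0618
gripper_force: 15.0
```

>>> play_rows(slide=[[0,0,0.004],[0,0,0.004],[0,0,0.003],[0,0,0],[0,0,0],[0,0,0],[0,0,0],[0,0,0]], twist=[[0,0,0],[0,0,0],[0,0,0],[0,0,0],[0,0,0],[0,0,0],[0,0,0],[0,0,0]])

```text
t: 25.6
tool_pos: [0.5132, 0.3897, 0.0955]
orientation: [-2.03, -2.397, -0.001]
force: [0.3, -0.1, -0.8]
opening: 0.0616
gripper_force: 15.0
```

>>> play_rows(slide=[[0,0,0.003],[0,0,0],[0,0,0],[0,0,0],[0,0,0],[0,0,0],[0,0,0],[0,0,0]], twist=[[0,0,0],[0,0,0],[0,0,0],[0,0,0],[0,0,0],[0,0,0],[0,0,0],[0,0,0]])

```text
t: 26.4
tool_pos: [0.5132, 0.3897, 0.0949]
orientation: [-2.03, -2.397, -0.001]
force: [-0.4, -1.2, 3.1]
opening: 0.0618
gripper_force: 15.0
```

>>> play_rows(slide=[[0,0,0],[0,0,0],[0,0,0],[0,0,0],[0,0,0],[0,0,-0.02],[0,0,-0.06],[0,0,-0.1]], twist=[[0,0,0],[0,0,0],[0,0,0],[0,0,0],[0,0,0],[0,0,0],[0,0,0],[0,0,0]], fingers=-0.7)

```text
t: 27.2
tool_pos: [0.5122, 0.389, 0.1392]
orientation: [-2.029, -2.396, 0.004]
force: [0.3, 0.3, -1.0]
opening: 0.0793
gripper_force: 0.0
```

```bash
python3 - <<'E'
from h import *
x,y=.4625,.1155
plan([(.513,.389,.17,9.5,3),(x,y,.1,15),(x,y,.04,15,4)])
E
```

```text
[[0.0,0.001,-0.041],[0.0,0.001,-0.041],[-0.001,0.001,-0.041],[-0.057,-0.021,0.015],[-0.108,-0.039,0.029],[-0.142,-0.055,0.038],[-0.142,-0.056,0.039],[-0.141,-0.057,0.038]] 
   [[-0.001,0.0,0.0],[-0.001,0.0,0.0],[-0.001,0.001,0.0],[0.0,0.0,-0.005],[0.0,0.0,-0.01],[0.0,0.0,-0.012],[0.0,0.0,-0.013],[0.0,0.0,-0.012]]
[[-0.14,-0.06,0.038],[-0.139,-0.062,0.038],[-0.104,-0.047,0.029],[-0.055,-0.026,0.015],[0.0,0.0,0.034],[0.0,0.0,0.086],[0.0,0.0,0.086],[0.0,0.0,0.034]] 
   [[0.0,0.0,-0.013],[0.0,0.0,-0.013],[0.0,0.0,-0.009],[0.0,0.0,-0.005],[0.0,0.0,0.0],[0.0,0.0,0.0],[0.0,0.0,0.0],[0.0,0.0,0.0]]
end [0.4625 0.1156 0.0401] [-1.913e+00 -2.492e+00 -1.000e-03]
```

>>> play_rows(slide=[[0,0,-0.05],[0,0,-0.05],[0,0,-0.041],[-0.057,-0.021,0.015],[-0.108,-0.039,0.025],[-0.142,-0.055,0.025],[-0.142,-0.056,0.025],[-0.141,-0.057,0.038]], twist=[[0,0,0],[-0.001,0,0],[0,0,0],[0,0,-0.005],[0,0,-0.01],[0,0,-0.012],[0,0,-0.013],[0,0,-0.012]], fingers=-1)

```text
t: 28.0
tool_pos: [0.4842, 0.2329, 0.1428]
orientation: [1.963, 2.452, 0.002]
force: [0.4, 0.4, 0.6]
opening: 0.0932
gripper_force: 0.0
```

>>> play_rows(slide=[[-0.14,-0.06,0.038],[-0.139,-0.062,0.038],[-0.104,-0.047,0.029],[-0.055,-0.026,0.02],[0,0,0.03],[0,0,0.02],[0,0,0],[0,0,0]], twist=[[0,0,-0.013],[0,0,-0.013],[0,0,-0.009],[0,0,-0.005],[0,0,0],[0,0,0],[0,0,0],[0,0,0]])

```text
t: 28.8
tool_pos: [0.4628, 0.1171, 0.0989]
orientation: [1.911, 2.493, 0.001]
force: [-0.3, -0.7, -0.7]
opening: 0.0928
gripper_force: 0.0
```

```bash
python3 - <<'E'
from h import *
s,_=snap('scene');t,_=snap('top')
a=cv2.resize(s[130:250,240:440],None,fx=4,fy=4,interpolation=cv2.INTER_CUBIC)
save(np.clip(a*1.4,0,255).astype('uint8'),'pics/b1.png')
st=robot.read_state();print(st['tool_pos'],st['opening'],st['gripper_force'])
plan([(.4625,.1155,.0055,15,6)])
E
```

```text
[0.46300377 0.11702428 0.09922894] 0.09283301902802531 0.0
[[-0.001,0.0,0.035],[0.0,-0.001,0.065],[-0.002,-0.001,0.087],[-0.001,-0.001,0.088],[-0.001,0.0,0.065],[-0.001,-0.001,0.035],[0,0,0],[0,0,0]] 
   [[0.0,0.0,0.0],[0.0,0.0,0.0],[0.001,0.0,0.0],[0.0,0.0,0.001],[0.0,0.0,0.0],[0.0,0.0,0.0],[0,0,0],[0,0,0]]
end [0.4625 0.1154 0.0055] [-1.912e+00 -2.492e+00 -1.000e-03]
```

View pics/b1.png

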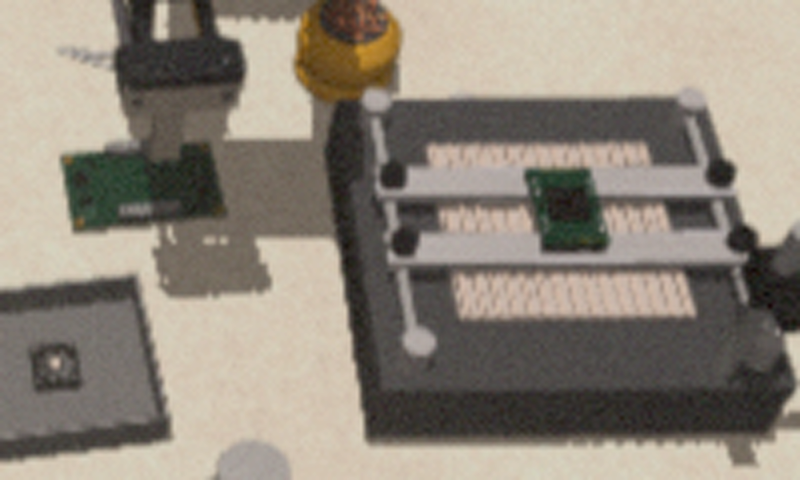

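The processor board sits across both bars with its chip at (569,203), and the four-knob centre is (565,206), so it is well centred. The base board is unmoved at (145,185). Gripping it next.

>>> play_rows(slide=[[-0.001,0,0.035],[-0.001,-0.001,0.065],[-0.002,-0.001,0.087],[-0.001,-0.001,0.087],[-0.001,0,0.055],[0,-0.001,0.03],[0,0,0.01],[0,0,0]], twist=[[0,0,0],[0,0,0],[0.001,0,0],[0,0,0.001],[0,0,0],[0,0,0],[0,0,0],[0,0,0]])

```text
t: 29.7
tool_pos: [0.4625, 0.1147, 0.0069]
orientation: [-1.914, -2.491, -0.001]
force: [0.2, -0.5, -0.7]
opening: 0.0929
gripper_force: 0.0
```

>>> play_rows(slide=[[0,0,0],[0,0,0],[0,0,0],[0,0,0],[0,0,0],[0,0,0],[0,0,0],[0,0,0]], twist=[[0,0,0],[0,0,0],[0,0,0],[0,0,0],[0,0,0],[0,0,0],[0,0,0],[0,0,0]], fingers=1, force=20)

```text
t: 30.5
tool_pos: [0.4627, 0.1147, 0.0072]
orientation: [1.914, 2.491, 0.001]
force: [0.2, -0.1, 5.4]
opening: 0.0678
gripper_force: 20.0
```

```bash
python3 - <<'E'
from h import *
st=robot.read_state();x,y,z=st['tool_pos'];print(st['tool_pos'],st['opening'])
plan([(x,y,.09,15,5),(.6655,-.177,.08,-7.5),(.6655,-.177,.03,-7.5,4)],wmax=6)
E
```

```text
[0.4627231  0.1147039  0.00721739] 0.06780165433821526
[[0.0,0.0,-0.035],[0.0,0.0,-0.087],[0.0,0.0,-0.087],[0.0,0.0,-0.087],[0.0,0.0,-0.035],[-0.058,0.021,0.002],[-0.107,0.04,0.003],[-0.141,0.059,0.004]] 
   [[0.0,0.0,0.0],[0.0,0.0,0.0],[0.001,0.0,-0.001],[0.0,0.0,0.0],[0.0,0.0,0.0],[0.0,0.0,0.016],[0.0,0.0,0.03],[0.0,0.0,0.041]]
[[-0.138,0.065,0.004],[-0.136,0.07,0.005],[-0.132,0.076,0.004],[-0.13,0.082,0.004],[-0.125,0.087,0.004],[-0.122,0.092,0.005],[-0.088,0.073,0.003],[-0.046,0.04,0.001]] 
   [[0.0,0.0,0.04],[0.0,0.0,0.04],[0.0,0.0,0.041],[0.0,0.0,0.04],[0.0,0.0,0.04],[0.0,0.0,0.041],[0.0,0.0,0.03],[0.0,0.0,0.016]]
[[0.0,0.0,0.029],[0.0,0.0,0.071],[0.0,0.0,0.072],[0.0,0.0,0.028],[0,0,0],[0,0,0],[0,0,0],[0,0,0]] 
   [[0.0,0.0,0.0],[0.0,0.0,0.0],[0.0,0.0,0.0],[0.0,0.0,0.0],[0,0,0],[0,0,0],[0,0,0],[0,0,0]]
end [ 0.6655 -0.1769  0.0301] [-2.362 -2.071 -0.   ]
```

>>> play_rows(slide=[[0,0,-0.035],[0,0,-0.087],[0,0,-0.087],[0,0,-0.087],[0,0,-0.035],[-0.058,0.021,0.002],[-0.107,0.04,0.003],[-0.141,0.059,0.004]], twist=[[0,0,0],[0,0,0],[0,0,0],[0,0,0],[0,0,0],[0,0,0.016],[0,0,0.03],[0,0,0.041]])

```text
t: 31.3
tool_pos: [0.5086, 0.0464, 0.0858]
orientation: [-2.024, -2.4, 0.001]
force: [-0.1, 0.8, -0.7]
opening: 0.0679
gripper_force: 20.0
```

>>> play_rows(slide=[[-0.138,0.065,0.004],[-0.136,0.07,0.005],[-0.132,0.076,0.004],[-0.13,0.082,0.004],[-0.125,0.087,0.004],[-0.122,0.092,0.005],[-0.09,0.073,0.003],[-0.048,0.04,0.001]], twist=[[0,0,0.04],[0,0,0.04],[0,0,0.041],[0,0,0.04],[0,0,0.04],[0,0,0.041],[0,0,0.03],[0,0,0.016]])

```text
t: 32.1
tool_pos: [0.6643, -0.1816, 0.0768]
orientation: [-2.366, -2.064, 0.002]
force: [0.1, -0.0, -1.2]
opening: 0.0677
gripper_force: 20.0
```

>>> play_rows(slide=[[0,0,0],[0,0,0.03],[0,0,0.07],[0,0,0.07],[0,0,0.03],[0,0,0],[0,0,0],[0,0,0]], twist=[[0,0,0],[0,0,0],[0,0,0],[0,0,0],[0,0,0],[0,0,0],[0,0,0],[0,0,0]])

```text
t: 32.9
tool_pos: [0.6653, -0.1783, 0.0306]
orientation: [2.362, 2.07, 0.002]
force: [0.3, -0.1, -0.4]
opening: 0.0679
gripper_force: 20.0
```

```bash
python3 - <<'E'
from h import *
s,_=snap('scene')
a=cv2.resize(s[170:260,110:230],None,fx=6,fy=6,interpolation=cv2.INTER_CUBIC)
save(np.clip(a*1.5,0,255).astype('uint8'),'pics/b2.png')
st=robot.read_state();print(st['tool_pos'],st['opening'],st['gripper_force'])
plan([(.6655,-.1775,.014,-7.5,4)])
E
```

```text
[ 0.66544557 -0.17834003  0.03080914] 0.06765981266769153 19.98929863795638
[[0.0,0.0,0.01],[0.002,0.0,0.024],[0.001,0.0,0.024],[0.0,0.0,0.009],[0,0,0],[0,0,0],[0,0,0],[0,0,0]] 
   [[0.0,0.0,0.0],[0.001,0.0,0.0],[0.0,0.0,-0.001],[0.001,0.0,0.0],[0,0,0],[0,0,0],[0,0,0],[0,0,0]]
end [ 0.6656 -0.1776  0.0141] [-2.362 -2.071  0.   ]
```

View pics/b2.png

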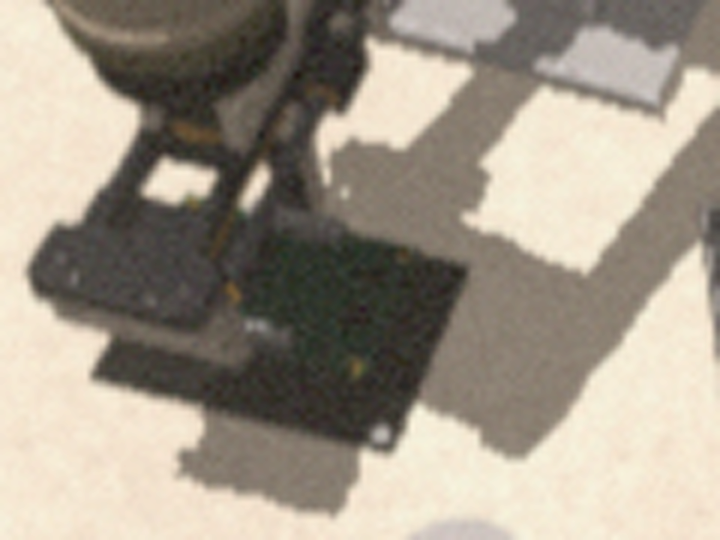

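```bash
python3 - <<'E'
from h import *
A=lambda l:(np.array(l)+.5)/6-.5+np.array([110,170])
h=px('scene',A([(402,254),(358,370)]),.032)[:,:2];d=np.array([np.cos(np.radians(82.5)),np.sin(np.radians(82.5))])
print('hole ctr->board ctr',h, h.mean(0)-d*.0505)
print('mat right edge mid->ctr',px('scene',A([(467,265),(393,448)]),.003)[:,:2],px('scene',A([(467,265),(393,448)]),.003)[:,:2].mean(0)-d*.07)
E
```

```text
hole ctr->board ctr [[ 0.64192902 -0.12404394]
 [ 0.70205012 -0.12793384]] [ 0.665398   -0.17605685]
mat right edge mid->ctr [[ 0.62510513 -0.10223577]
 [ 0.72116409 -0.11183002]] [ 0.66399778 -0.17643403]
```

The held board and the mat agree to within 1–2 mm: board centre (0.665, -0.176), mat centre (0.664, -0.176). Lowering.

>>> play_rows(slide=[[0,0,0.01],[0,0,0.024],[0,0,0.024],[0,0,0.012],[0,0,0],[0,0,0],[0,0,0],[0,0,0]], twist=[[0,0,0],[0,0,0],[0,0,0],[0,0,0],[0,0,0],[0,0,0],[0,0,0],[0,0,0]])

```text
t: 33.75
tool_pos: [0.6648, -0.1782, 0.0124]
orientation: [2.363, 2.07, 0.001]
force: [0.9, -0.8, -0.8]
opening: 0.0682
gripper_force: 20.0
```

>>> play_rows(slide=[[0,0,0.004],[0,0,0.003],[0,0,0],[0,0,0],[0,0,0],[0,0,0],[0,0,0],[0,0,0]], twist=[[0,0,0],[0,0,0],[0,0,0],[0,0,0],[0,0,0],[0,0,0],[0,0,0],[0,0,0]])

```text
t: 34.55
tool_pos: [0.6646, -0.1782, 0.0104]
orientation: [-2.363, -2.07, -0.0]
force: [0.5, -0.0, -0.1]
opening: 0.0682
gripper_force: 20.0
```

>>> play_rows(slide=[[0,0,0.002],[0,0,0.002],[0,0,0],[0,0,0],[0,0,0],[0,0,0],[0,0,0],[0,0,0]], twist=[[0,0,0],[0,0,0],[0,0,0],[0,0,0],[0,0,0],[0,0,0],[0,0,0],[0,0,0]])

```text
t: 35.35
tool_pos: [0.6647, -0.1782, 0.0103]
orientation: [-2.363, -2.07, -0.0]
force: [-3.5, 0.8, 6.7]
opening: 0.0677
gripper_force: 20.0
```

>>> play_rows(slide=[[0,0,0],[0,0,0],[0,0,0],[0,0,0],[0,0,0],[0,0,0],[0,0,-0.03],[0,0,-0.08]], twist=[[0,0,0],[0,0,0],[0,0,0],[0,0,0],[0,0,0],[0,0,0],[0,0,0],[0,0,0]], fingers=-0.9)

```text
t: 36.15
tool_pos: [0.6627, -0.1775, 0.0349]
orientation: [-2.36, -2.067, 0.003]
force: [-0.7, -0.1, 0.3]
opening: 0.0886
gripper_force: 0.0
```

>>> play_rows(slide=[[0,0,-0.15],[0,0,-0.18],[0,0,-0.18],[-0.05,-0.1,-0.1],[0,-0.18,0],[0,-0.18,0],[0,-0.18,0],[0,-0.08,0]], twist=[[0,0,0],[0,0,0],[0,0,0],[0,0,0],[0,0,0],[0,0,0],[0,0,0],[0,0,0]])

```text
t: 36.95
tool_pos: [0.4815, -0.1664, 0.1895]
orientation: [-2.363, -2.069, 0.001]
force: [0.3, -0.8, 0.2]
opening: 0.0881
gripper_force: 0.0
```

```bash
python3 - <<'E'
from h import *
s,_=snap('scene'); save(np.clip(s[80:280,90:450]*1.4,0,255).astype('uint8'),'pics/f1.png',s=2.2)
print(robot.read_state()['tool_pos'])
E
```

```text
[ 0.48063148 -0.16627448  0.18972763]
```

View pics/f1.png

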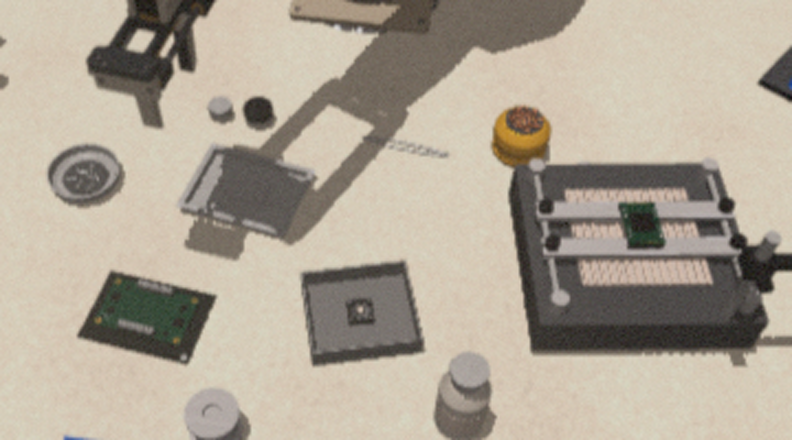

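The base board is centred on the mat at (148,312), the processor board is on the bars, and the fan is in the bin. The tray is in shadow, so I'll check the heatsink by depth.

```bash
python3 - <<'E'
from h import *
def med(c,r,zlo,P):
    m=(np.hypot(P[...,0]-c[0],P[...,1]-c[1])<r)&(P[...,2]>zlo); return m.sum(),np.median(P[m],0).round(4),P[m].std(0).round(4)
P=cloud('scene',np.load('last_scene.npz')['d'])
m=(abs(P[...,0]-.462)<.035)&(abs(P[...,1]+.097)<.045)&(P[...,2]>.01)
print('hs',m.sum(),P[m].mean(0),P[m].min(0),P[m].max(0),np.median(P[m][:,2]))
im=np.load('last_scene.npz')['im'][135:200,165:240]; im=np.clip(cv2.resize(im,None,fx=8,fy=8,interpolation=cv2.INTER_CUBIC)*2.4,0,255).astype('uint8')
save(im,'pics/f2.png')
E
```

```text
hs 773 [ 0.47130373 -0.1205972   0.30292794] [ 0.42727682 -0.14191184  0.01024369] [ 0.49692752 -0.0682933   0.53198176] 0.3573018166023372
```

```bash
python3 - <<'E'
from h import *
P=cloud('scene',np.load('last_scene.npz')['d'])
q=(abs(P[...,0]-.462)<.045)&(abs(P[...,1]+.097)<.06)&(P[...,2]<.05)
m=q&(P[...,2]>.011)
print(q.sum(),m.sum(),P[m].mean(0).round(4),np.percentile(P[m][:,2],[10,50,90]).round(4),cv2.minAreaRect(P[m][:,:2].astype('f4')),np.median(P[q&~m][:,2]))
E
```

```text
954 190 [ 0.4633 -0.0932  0.015 ] [0.0122 0.0151 0.0175] ((0.46333661675453186, -0.09423418343067169), (0.05777613818645477, 0.13523538410663605), 57.220645904541016) 0.0023503914338253162
```

```bash
python3 -c "
from plant import robot
print(robot.close_job())"
```

```text
the job is handed in; nothing more can be done
None
```

The unit is apart and the job is handed in with no result shown: in the pictures the fan is in the bin, the processor board on the bars and the base board on the mat; the heatsink, shadowed in the tray, I checked only by depth; I viewed 15 pictures, one over the limit of 14.

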